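# Spread fittings in the wash basket and hold the cleaner's lid

### The job

Load up for a wash: lift the scoop by its handle with the six brass fittings in it, and shake them out over the wire basket so that all of them lie in it, shared evenly between its two compartments (two to four in each). Set the empty scoop back down flat on the bench and let go of it, then lift the ultrasonic cleaner's lid by its handle and finish while still holding it open, steady at 60 degrees, so that a workmate can put the basket in; the lid falls shut if released. Leave the basket standing where it is and everything else on the bench alone.

Things in the scene. Friction and masses are not known exactly. Their poses are not given: they have to be found in the camera images.
- cleaner: Bench-top ultrasonic cleaner, a stainless steel box 190 deep (its x) x 290 wide (its y) x 152 high on rubber feet, bolted down; dials and switch on its front, which faces its -x side (towards the robot). Origin: centre of its underside, on the bench. Empty tank 136 x 240 mm under the lid.
- lid: The cleaner's lid: steel sheet 165 mm deep x 272 wide x 4 thick with a handle bar on its front edge, 0.4 to 0.7 kg in all. Origin: middle of its hinge line, at its far edge; its -x axis points from there to the bar, z up when shut.
- lid_angle (a joint): Angle of the lid; 0 = shut, grows as the front edge is lifted, end stop at 1.35 rad; 60 degrees = 1.047. The hinge is free: let go, it falls shut from any angle.
- lid_hinge (a point): Middle of the lid's hinge line (fixed to the cleaner): 70 mm behind the cleaner's centre (its +x), 162 mm above the bench. The hinge line runs along the cleaner's y. Axes as cleaner.
- lid_bar (a point): Lid handle: round black bar, diameter 12, 130 long, along the cleaner's y, on two thin arms 60 mm either side of its middle (the origin). It is 46 mm ahead of the lid's front edge, 211 mm from the hinge line and, lid shut, level with it, 162 mm above the bench, 46 mm clear of the housing. Its +x axis points to the hinge line. Take it from above; it may turn between the fingers.
- basket: Loose stainless wire wash basket standing on the bench, 124 (its x) x 222 (its y) x 45 mm high, 0.55 kg, with a wire hanging loop reaching 18 mm out at each short end. A cross wall 37 mm high at its y = 0 parts it into two equal compartments (+y and -y). Floor 4 mm above the bench. Origin: centre of its underside.
- scoop: Loose aluminium parts scoop, about 0.16 kg empty, flat on the bench, mouth towards the robot. Pan floor 2 thick, 66 wide, from back wall x = -15 to open mouth x = +90 mm; side walls 30 high (20 near the mouth), back wall 34. Black handle 20 wide (y) x 18 high, x = -15 to -105, centre line 28 mm above the underside. Origin: underside, 90 mm behind the mouth's edge; x out of the mouth, z up.
- scoop_grip (a point): Where to grip the scoop: on the handle's centre line, 68 mm behind the scoop's origin, 28 mm above its underside. Axes as scoop.
- scoop_mouth (a point): Middle of the front edge of the scoop's floor, where the fittings slide off: x = +90, z = +2 mm in the scoop's frame.
- fitting1: Brass hex fitting, 17 mm across flats x 13 high with a round boss (diameter 12, 7 high) on top, 30 g. Origin: centre of its hexagonal underside, z towards the boss. Starts standing in the scoop pan (two abreast, three rows, boss up). On the pan it begins to slide by itself at a tilt between about 15 and 23 degrees.
- fitting2: Brass hex fitting, 17 mm across flats x 13 high with a round boss (diameter 12, 7 high) on top, 30 g. Origin: centre of its hexagonal underside, z towards the boss. Starts standing in the scoop pan (two abreast, three rows, boss up). Like fitting1.
- fitting3: Brass hex fitting, 17 mm across flats x 13 high with a round boss (diameter 12, 7 high) on top, 30 g. Origin: centre of its hexagonal underside, z towards the boss. Starts standing in the scoop pan (two abreast, three rows, boss up). Like fitting1.
- fitting4: Brass hex fitting, 17 mm across flats x 13 high with a round boss (diameter 12, 7 high) on top, 30 g. Origin: centre of its hexagonal underside, z towards the boss. Starts standing in the scoop pan (two abreast, three rows, boss up). Like fitting1.
- fitting5: Brass hex fitting, 17 mm across flats x 13 high with a round boss (diameter 12, 7 high) on top, 30 g. Origin: centre of its hexagonal underside, z towards the boss. Starts standing in the scoop pan (two abreast, three rows, boss up). Like fitting1.
- fitting6: Brass hex fitting, 17 mm across flats x 13 high with a round boss (diameter 12, 7 high) on top, 30 g. Origin: centre of its hexagonal underside, z towards the boss. Starts standing in the scoop pan (two abreast, three rows, boss up). Like fitting1.
- wrench: Open-ended wrench, 160 mm long, flat on the bench. Bystander; origin at the middle of its underside.
- screwdriver: Screwdriver with black handle, 190 mm long, on the bench. Bystander; origin at the middle of its underside.
- micrometer: Outside micrometer, about 150 mm long, flat on the bench. Bystander; origin at the middle of its underside.
- tray: Blue plastic parts tray 90 x 120 x 30 mm, empty. Bystander; origin at the middle of its underside.
- jar: Low clear jar with white cap, diameter 68, 45 high. Bystander; origin at the middle of its underside.
- indicator: Dial indicator stand: blue base 130 x 100 x 45, post to 210 mm high, 2.5 kg. Bystander; origin at the middle of its underside.
Mind the look-alikes: they are no part of the job. There is more than one size of the scoop; the job needs the middle-sized.

How it is judged:
On the way, in this order (a step that is already met when the one before it is completed fails the run):
1. the scoop is lifted clear of the bench with all six fittings in it (height (world z) of scoop above 0.05 m and distance between each of fitting1, fitting2, fitting3, fitting4, fitting5, fitting6 and scoop below 0.1 m), for 0.2 s.
2. all six fittings lie in the basket, at least two in each compartment, while the scoop is still held (x of fitting1 in the frame of basket between -0.062 and 0.062 m and z of each of fitting1, fitting2, fitting3, fitting4, fitting5, fitting6 in the frame of basket below 0.045 m and y of fitting1 in the frame of basket between -0.111 and 0.111 m and x of fitting2 in the frame of basket between -0.062 and 0.062 m and y of fitting2 in the frame of basket between -0.111 and 0.111 m and x of fitting3 in the frame of basket between -0.062 and 0.062 m and y of fitting3 in the frame of basket between -0.111 and 0.111 m and x of fitting4 in the frame of basket between -0.062 and 0.062 m and y of fitting4 in the frame of basket between -0.111 and 0.111 m and x of fitting5 in the frame of basket between -0.062 and 0.062 m and y of fitting5 in the frame of basket between -0.111 and 0.111 m and x of fitting6 in the frame of basket between -0.062 and 0.062 m and y of fitting6 in the frame of basket between -0.111 and 0.111 m and (y of each of fitting1, fitting2 in the frame of basket above 0 m or y of each of fitting1, fitting3 in the frame of basket above 0 m or y of each of fitting1, fitting4 in the frame of basket above 0 m or y of each of fitting1, fitting5 in the frame of basket above 0 m or y of each of fitting1, fitting6 in the frame of basket above 0 m or y of each of fitting2, fitting3 in the frame of basket above 0 m or y of each of fitting2, fitting4 in the frame of basket above 0 m or y of each of fitting2, fitting5 in the frame of basket above 0 m or y of each of fitting2, fitting6 in the frame of basket above 0 m or y of each of fitting3, fitting4 in the frame of basket above 0 m or y of each of fitting3, fitting5 in the frame of basket above 0 m or y of each of fitting3, fitting6 in the frame of basket above 0 m or y of each of fitting4, fitting5 in the frame of basket above 0 m or y of each of fitting4, fitting6 in the frame of basket above 0 m or y of each of fitting5, fitting6 in the frame of basket above 0 m) and (y of each of fitting1, fitting2 in the frame of basket below 0 m or y of each of fitting1, fitting3 in the frame of basket below 0 m or y of each of fitting1, fitting4 in the frame of basket below 0 m or y of each of fitting1, fitting5 in the frame of basket below 0 m or y of each of fitting1, fitting6 in the frame of basket below 0 m or y of each of fitting2, fitting3 in the frame of basket below 0 m or y of each of fitting2, fitting4 in the frame of basket below 0 m or y of each of fitting2, fitting5 in the frame of basket below 0 m or y of each of fitting2, fitting6 in the frame of basket below 0 m or y of each of fitting3, fitting4 in the frame of basket below 0 m or y of each of fitting3, fitting5 in the frame of basket below 0 m or y of each of fitting3, fitting6 in the frame of basket below 0 m or y of each of fitting4, fitting5 in the frame of basket below 0 m or y of each of fitting4, fitting6 in the frame of basket below 0 m or y of each of fitting5, fitting6 in the frame of basket below 0 m) and linear speed of each of fitting1, fitting2, fitting3, fitting4, fitting5, fitting6 below 0.05 m/s and height (world z) of scoop above 0.03 m and contact force between the fingers and scoop above 1 N and value of joint lid_angle below 0.15 rad), for 0.2 s.
3. the empty scoop is set down flat on the bench and released (height (world z) of scoop below 0.012 m and angle between scoop's own z axis and vertical below 0.12 rad and linear speed of scoop below 0.03 m/s and contact force between the fingers and scoop below 0.1 N), for 0.2 s.
At the end, for the whole second after the job is handed in: Fingers on the lid (over 1 N) at its handle bar (TCP within 40 mm), lid steady at 60 +-5.7 degrees (under 0.05 rad/s); six fittings at rest in the basket below its rim, at least two in each compartment; scoop flat on the bench, released; basket upright, within 30 mm of its start (all of step 3 and x of fitting1 in the frame of basket between -0.062 and 0.062 m and z of each of fitting1, fitting2, fitting3, fitting4, fitting5, fitting6 in the frame of basket below 0.045 m and y of fitting1 in the frame of basket between -0.111 and 0.111 m and x of fitting2 in the frame of basket between -0.062 and 0.062 m and y of fitting2 in the frame of basket between -0.111 and 0.111 m and x of fitting3 in the frame of basket between -0.062 and 0.062 m and y of fitting3 in the frame of basket between -0.111 and 0.111 m and x of fitting4 in the frame of basket between -0.062 and 0.062 m and y of fitting4 in the frame of basket between -0.111 and 0.111 m and x of fitting5 in the frame of basket between -0.062 and 0.062 m and y of fitting5 in the frame of basket between -0.111 and 0.111 m and x of fitting6 in the frame of basket between -0.062 and 0.062 m and y of fitting6 in the frame of basket between -0.111 and 0.111 m and (y of each of fitting1, fitting2 in the frame of basket above 0 m or y of each of fitting1, fitting3 in the frame of basket above 0 m or y of each of fitting1, fitting4 in the frame of basket above 0 m or y of each of fitting1, fitting5 in the frame of basket above 0 m or y of each of fitting1, fitting6 in the frame of basket above 0 m or y of each of fitting2, fitting3 in the frame of basket above 0 m or y of each of fitting2, fitting4 in the frame of basket above 0 m or y of each of fitting2, fitting5 in the frame of basket above 0 m or y of each of fitting2, fitting6 in the frame of basket above 0 m or y of each of fitting3, fitting4 in the frame of basket above 0 m or y of each of fitting3, fitting5 in the frame of basket above 0 m or y of each of fitting3, fitting6 in the frame of basket above 0 m or y of each of fitting4, fitting5 in the frame of basket above 0 m or y of each of fitting4, fitting6 in the frame of basket above 0 m or y of each of fitting5, fitting6 in the frame of basket above 0 m) and (y of each of fitting1, fitting2 in the frame of basket below 0 m or y of each of fitting1, fitting3 in the frame of basket below 0 m or y of each of fitting1, fitting4 in the frame of basket below 0 m or y of each of fitting1, fitting5 in the frame of basket below 0 m or y of each of fitting1, fitting6 in the frame of basket below 0 m or y of each of fitting2, fitting3 in the frame of basket below 0 m or y of each of fitting2, fitting4 in the frame of basket below 0 m or y of each of fitting2, fitting5 in the frame of basket below 0 m or y of each of fitting2, fitting6 in the frame of basket below 0 m or y of each of fitting3, fitting4 in the frame of basket below 0 m or y of each of fitting3, fitting5 in the frame of basket below 0 m or y of each of fitting3, fitting6 in the frame of basket below 0 m or y of each of fitting4, fitting5 in the frame of basket below 0 m or y of each of fitting4, fitting6 in the frame of basket below 0 m or y of each of fitting5, fitting6 in the frame of basket below 0 m) and linear speed of each of fitting1, fitting2, fitting3, fitting4, fitting5, fitting6 below 0.05 m/s and value of joint lid_angle between 0.947 and 1.147 rad and velocity of joint lid_angle between -0.05 and 0.05 rad/s and contact force between the fingers and lid above 1 N and distance between the grasp point and lid_bar below 0.04 m and distance of basket from where it was at the start of the episode below 0.03 m and angle between basket's own z axis and vertical below 0.1 rad); the arm keeps its last pose, push and grip.
It fails at once if another thing on the bench is shifted by over 30 mm or the jar or indicator stand is tipped (distance of any of wrench, screwdriver, micrometer, tray, jar, indicator from where it was at the start of the episode above 0.03 m or angle between jar's own z axis and vertical above 0.4 rad or angle between indicator's own z axis and vertical above 0.3 rad).
It also fails if it takes over 64 s, if anything falls off the work surface, if the arm or the gripper's body presses on something with over 40 N, if the wrist force passes 120 N, or if a joint passes its speed limit or range.

### The arm

A 7-joint arm with a two-finger parallel gripper is mounted at the origin on the work surface. World frame = base frame: x ahead of the robot, y to its left, z up, the work surface at z = 0. Lengths are in m, angles in rad, forces in N, time in s.
With the tool pointing down it reaches from about 0.425 to 0.925 m from the base axis. Payload 6.8 kg.
Tool frame: the origin (TCP) lies between the finger pads, 19 mm behind the fingertips; this is the grasp point; z points along the fingers, y is the line along which they close (so a half turn about z gives the same grasp; the last joint's range is limited). The gripper opens to 85 mm and grips with 20 to 120 N. Pads are 22 mm wide; open, the fingers measure 114 mm over their backs; the gripper's body (76 mm by 85 mm) begins 54 mm behind the grasp point. The pads swing forward as they close: fully open they stand 13 mm farther back than shut.
Start: joints at [-1.293, 0.477, 0.022, 1.555, -0.011, 1.109, -0.083], TCP at [0.254, 0.625, 0.25] pointing down, gripper open.
Joint ranges: [-2.96, 2.96], [-0.34, 2.1], [-1.41, 1.46], [0.24, 2.44], [-1.37, 4.51], [0.17, 1.92], [-2.96, 2.96]. Speed limits (rad/s): [2.39, 2.39, 3.14, 3.14, 3.14, 3.14, 3.14].

### API

Orientations are given as a rotation vector (axis times angle).
In Python, from bench import r gives the robot as it stands.
- The arm moves only by the tool servo_tool, never from a script. Its argument "commands" is a list of rows, each a list of 2 entries, a list of its own where there are three numbers: the shift along the tool's x, y, z normalised to -1 to 1, where 1 is 250 mm, then the turn, a rotation vector about the tool's x, y, z normalised to -1 to 1, where 1 is 90 degrees. In form: [[[dx, dy, dz], [ax, ay, az]], ...]. A call has 1 to 20 rows; each row is the pose to reach, as a shift and turn from the pose commanded when the call began, along the tool's axes at that moment; what a row does not reach only later rows make up. A row lasts 1/10 s, in which the tool goes at most 50 mm and 8.59 degrees, less where a joint would pass 70% of its speed; a pose out of reach is approached as far as the arm can. A call with a number of a shift or a turn outside -1 to 1 is refused whole. A call with a gripper value outside its range is refused whole. "claw" is the closure, from 0 (fully open) to 1 (shut), set as the call begins (left out, the last holds). The fingers move at their own pace and stop on an object; "squeeze" is the grip in N (left out, the last holds). Time passes only in rows, so rows that repeat a pose let the fingers close. It gives the time, the measured TCP pose, the force, the opening and the grip force at its end, in the units of the state.
- r.get_obs(): the state, without advancing time (a new reading comes with each control period).
- r.grab_frame(name): name is "scene" or "top" or "wrist"; returns (picture, depth): 420x560x3 uint8, red, green, blue; 420x560 float32, m along the optical axis (not along the pixel's ray), 0 where there is no reading.
- r.camera_model(name): a dict with "fx", "fy", "cx", "cy" (pixels), "extrinsics" (4x4, takes a point from camera to world coordinates); the wrist camera has in their place "hand_eye" (4x4, takes a point from camera to tool coordinates, whose origin is the TCP and whose axes are the flange's). Camera axes: x right, y down, z forward; pixel columns grow to the right and rows downward; lengths in m; the calibration is good to about 2 mm. The wrist camera is an equidistant fisheye: a pixel r from the principal point sees the ray r / f radians off the axis. A picture is of the moment at which its call begins: read the wrist's pose just before it. camera_model takes no time and is no camera call.
- r.hand_in(): hands the job in; it is judged then, once.
Trained networks look in the newest picture that a camera, given by its name, has taken for a name from the list of things; names that differ only in an ending like _2 or _b are one class to them, and where a whole thing is asked for, a point or a joint stands for the part that bears it (a point fixed in the world has none). Each returns a list of dicts, best first, with "confidence" (0 to 1); they miss things now and then, are a little off and sometimes report something else, mostly with a low value. They report only what shows in the picture. A call takes as long as a camera call. They do not tell look-alikes from the thing itself.
- r.boxes_of(camera, target): "uv" ([column, row] in pixels, amid what is visible of it).
- r.mark_of(camera, target): "uv" ([column, row] in pixels: a listed point, or the origin of a listed thing).
The state is a dict: "clock": time; "joints": joint angles; "qvel": joint speeds; "tau": joint torques, N m; "tcp_pos": TCP position; "orientation": TCP orientation; "contact_force": force on the tool from outside, world axes, zero at the start; "moment": the same for the moment, N m; "grip_width": finger opening in m; "gripper_force": force on a finger pad.
Only numpy, scipy, OpenCV 4.12 (cv2) and the standard library are available. Lean on these libraries where they do the work, as an engineer would, in place of code of your own. Each camera call takes 0.05 s, during which the arm holds its last target. There are 200 camera calls.

## Working session

There is one attempt and no reset: what is moved stays moved. The work goes in short steps, Python scripts to look and compute and a tool call to move; the robot and the scene stay as the last step left them, time stands still between calls to the robot, and variables do not carry over. Pictures are saved under pics/ and viewed, at most 10 in all, crops included, and the job is handed in when it is done.

Besides the shell and the picture viewer there is one more tool, called after ">>>" as a command line: name --argument value ..., lists and objects as JSON in quotes. servo_tool: Moves the arm, as the interface text tells. Scaled input: -1 to 1 covers 250 mm each way for a shift and 90 degrees each way for a turn. Its arguments: {"type":"object","properties":{"commands":{"type":"array"},"claw":{"type":"number"},"squeeze":{"type":"number"}},"required":["commands"]}

```bash
ls; mkdir -p pics; cat > h.py <<'E'
import numpy as np, cv2
from scipy.spatial.transform import Rotation as R
from bench import r
def save(n,f):
    p,d=r.grab_frame(n); cv2.imwrite(f'pics/{f}.png',p[:,:,::-1]); np.save(f'pics/{f}.npy',d); return p,d
def w(n,uv,d):
    m=r.camera_model(n); u,v=uv; z=d[int(round(v)),int(round(u))]
    return (m['extrinsics']@np.array([(u-m['cx'])/m['fx']*z,(v-m['cy'])/m['fy']*z,z,1]))[:3]
def proj(n,X):
    m=r.camera_model(n); c=np.linalg.inv(m['extrinsics'])@np.append(X,1)
    return np.array([m['fx']*c[0]/c[2]+m['cx'],m['fy']*c[1]/c[2]+m['cy']])
E
python3 - <<'E'
from h import *
np.set_printoptions(precision=4,suppress=True)
o=r.get_obs();print(o['clock'],o['tcp_pos'],o['orientation'])
print(R.from_rotvec(o['orientation']).as_matrix())
for n in ('top','scene'):
    p,d=save(n,n+'0'); print(n,r.camera_model(n))
    for t in ('scoop','scoop_grip','scoop_mouth','basket','lid_bar','cleaner','fitting1'):
        for q in r.mark_of(n,t)[:7 if t=='fitting1' else 4]:
            print(t,np.round(q['uv']),round(q['confidence'],2),w(n,q['uv'],d))
print(r.get_obs()['clock'])
E
```

```text
pics
0.0 [0.2538 0.6249 0.249 ] [-0.6022 -3.0831  0.0028]
[[-0.9265  0.3763 -0.0006]
 [ 0.3763  0.9265 -0.0017]
 [-0.0001 -0.0018 -1.    ]]
top {'fx': 464.6749672266763, 'fy': 464.6749672266763, 'cx': 282.5466787486544, 'cy': 205.13364121032498, 'extrinsics': array([[ 0.0251, -0.9901,  0.1381,  0.3413],
       [-0.9996, -0.0267, -0.0099, -0.1262],
       [ 0.0135, -0.1378, -0.9904,  1.3375],
       [ 0.    ,  0.    ,  0.    ,  1.    ]])}
scoop [352. 221.] 0.9 [ 0.4855 -0.3384  0.0165]
scoop [454. 281.] 0.88 [ 0.3211 -0.6371 -0.004 ]
scoop [356. 310.] 0.84 [ 0.234  -0.3528  0.004 ]
scoop [307. 145.] 0.65 [ 0.6968 -0.2049  0.0418]
scoop_grip [442. 291.] 0.94 [ 0.2936 -0.592   0.0233]
scoop_grip [390. 306.] 0.77 [ 0.2509 -0.4381  0.0477]
scoop_grip [358. 198.] 0.6 [ 0.5488 -0.3553  0.0303]
scoop_grip [343. 223.] 0.54 [ 0.4797 -0.3162  0.0056]
scoop_mouth [320. 323.] 0.96 [ 0.1951 -0.2518 -0.001 ]
scoop_mouth [474. 266.] 0.71 [ 0.365  -0.6969 -0.0079]
scoop_mouth [354. 250.] 0.62 [ 0.4016 -0.3471  0.0025]
basket [255. 229.] 0.94 [ 0.4579 -0.0626 -0.0067]
lid_bar [104. 214.] 0.61 [0.4687 
[... 759 characters left out ...]
 -0.5826  0.1045]
scoop_grip [210. 244.] 0.82 [ 0.5552 -0.3524  0.0386]
scoop_grip [188. 197.] 0.66 [ 0.261  -0.4498  0.0492]
scoop_grip [150. 210.] 0.47 [ 0.2994 -0.5879  0.0229]
scoop_mouth [216. 225.] 0.89 [ 0.3885 -0.3436  0.0015]
scoop_mouth [246. 199.] 0.8 [ 0.2317 -0.2369  0.0132]
scoop_mouth [221. 229.] 0.37 [ 0.4368 -0.3233  0.0142]
basket [299. 234.] 0.81 [ 0.4697 -0.0572  0.0047]
lid_bar [411. 190.] 0.64 [0.4731 0.3099 0.1641]
cleaner [417. 252.] 0.9 [0.7056 0.2686 0.0832]
fitting1 [206. 238.] 0.59 [ 0.4958 -0.3718  0.0224]
fitting1 [212. 230.] 0.53 [ 0.4541 -0.3541  0.0226]
fitting1 [220. 232.] 0.41 [ 0.4548 -0.3257  0.0172]
fitting1 [217. 236.] 0.39 [ 0.505  -0.3315  0.032 ]
0.8
```

View pics/top0.png

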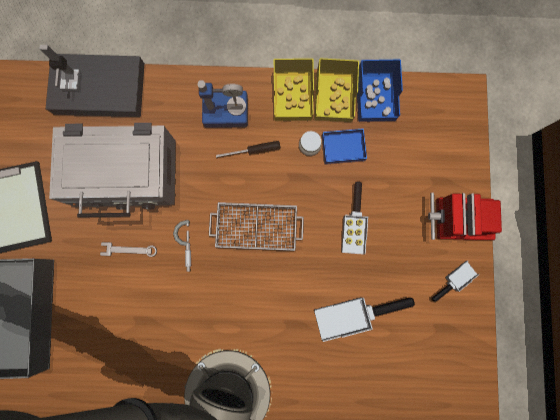

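View pics/scene0.png

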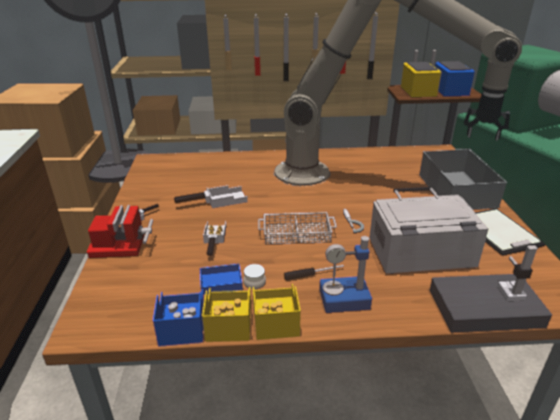

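The top picture shows the scoop with fittings at about (355,220): handle end (358,183), mouth (353,253). The basket is centred at (256,228) with its cross wall along image columns. The lid bar is at (104,212). The bigger scoop (345,318) and smaller one (460,278) are look-alikes. The scene picture agrees with this. Now moving off, first towards the lid.

>>> servo_tool --commands '[[[-0.2,-0.1,-0.04],[0,0,-0.06]],[[-0.4,-0.2,-0.08],[0,0,-0.12]],[[-0.6,-0.3,-0.12],[0,0,-0.18]],[[-0.8,-0.4,-0.16],[0,0,-0.245]],[[-0.96,-0.5,-0.2],[0,0,-0.245]],[[-0.96,-0.5,-0.2],[0,0,-0.245]],[[-0.96,-0.5,-0.2],[0,0,-0.245]]]' --claw 0

```text
clock: 1.5
tcp_pos: [0.4336, 0.4149, 0.3013]
orientation: [0.015, 3.139, -0.0]
contact_force: [-1.1, 0.1, -0.5]
grip_width: 0.0853
gripper_force: 0.0
```

```bash
cat >> h.py <<'E'
def wrist_pose():
    o=r.get_obs(); T=np.eye(4); T[:3,:3]=R.from_rotvec(o['orientation']).as_matrix(); T[:3,3]=o['tcp_pos']; return T@r.camera_model('wrist')['hand_eye']
def wray(uv,T):
    m=r.camera_model('wrist'); a=(uv[0]-m['cx'])/m['fx']; b=(uv[1]-m['cy'])/m['fy']; t=np.hypot(a,b)+1e-12
    return T[:3,:3]@np.array([np.sin(t)*a/t,np.sin(t)*b/t,np.cos(t)])
def wpt(uv,T,d):
    v=wray(uv,T); z=d[int(round(uv[1])),int(round(uv[0]))]
    return T[:3,3]+v*z/(v@T[:3,2])
def wproj(X,T):
    m=r.camera_model('wrist'); c=T[:3,:3].T@(np.asarray(X)-T[:3,3]); h=np.hypot(c[0],c[1]); t=np.arctan2(h,c[2])
    return np.array([m['cx']+m['fx']*t*c[0]/h,m['cy']+m['fy']*t*c[1]/h])
np.set_printoptions(precision=4,suppress=True)
E
cat > look.py <<'E'
import sys
from h import *
f=sys.argv[1]; T=wrist_pose(); p,d=save('wrist',f); np.save(f'pics/{f}_T.npy',T)
for t in sys.argv[2:]:
    for q in r.mark_of('wrist',t)[:6]:
        print(t,np.round(q['uv'],1),round(q['confidence'],2),wpt(q['uv'],T,d),'ray',T[:3,3],wray(q['uv'],T))
print(r.get_obs()['clock'])
E
python3 look.py w1 lid_bar basket
```

```text
lid_bar [176.8 240.9] 0.59 [0.4632 0.3203 0.1687] ray [0.3617 0.4162 0.4253] [ 0.3475 -0.3286 -0.8782]
basket [ 13.8 200.8] 0.68 [ 0.4612 -0.0622  0.0037] ray [0.3617 0.4162 0.4253] [ 0.1542 -0.7413 -0.6532]
1.65
```

>>> servo_tool --commands '[[[-0.2,-0.2,0],[0,0,0]],[[-0.35,-0.4,0],[0,0,0]],[[-0.35,-0.6,0],[0,0,0]],[[-0.35,-0.8,0],[0,0,0]],[[-0.35,-1,0],[0,0,0]],[[-0.35,-1,0],[0,0,0]]]'

```text
clock: 2.25
tcp_pos: [0.5162, 0.1663, 0.2996]
orientation: [-0.004, -3.141, 0.002]
contact_force: [0.5, 0.6, 1.2]
grip_width: 0.0853
gripper_force: 0.0
```

```bash
python3 look.py w2 lid_bar basket
```

```text
lid_bar [451.4 152.1] 0.95 [0.4662 0.31   0.1686] ray [0.4448 0.1673 0.4239] [ 0.0729  0.4867 -0.8705]
basket [120.3 139. ] 0.61 [ 0.4603 -0.0628  0.0049] ray [0.4448 0.1673 0.4239] [ 0.0323 -0.4811 -0.8761]
2.4
```

>>> servo_tool --commands '[[[0,-0.2,0],[0,0,0]],[[0,-0.4,0],[0,0,0]],[[0,-0.6,0],[0,0,0]],[[0,-0.8,0],[0,0,0]],[[0,-1,0],[0,0,0]],[[0,-1,0],[0,0,0]]]'

```text
clock: 3.0
tcp_pos: [0.5163, -0.0858, 0.3001]
orientation: [0.012, 3.141, -0.004]
contact_force: [0.2, 1.4, -0.2]
grip_width: 0.0855
gripper_force: 0.0
```

```bash
python3 look.py w3 basket scoop_grip scoop_mouth
```

```text
basket [299.1 130.9] 0.92 [ 0.4599 -0.0669  0.0035] ray [ 0.4448 -0.0843  0.4243] [ 0.0358  0.0413 -0.9985]
basket [104.4  96.9] 0.58 [ 0.3965 -0.3407  0.002 ] ray [ 0.4448 -0.0843  0.4243] [-0.0973 -0.5165 -0.8508]
scoop_grip [ 98.9 206.1] 0.64 [ 0.5479 -0.3446  0.0367] ray [ 0.4448 -0.0843  0.4243] [ 0.2157 -0.5443 -0.8107]
scoop_grip [37.5 10.6] 0.57 [ 0.2504 -0.4391  0.0488] ray [ 0.4448 -0.0843  0.4243] [-0.3522 -0.6428 -0.6803]
scoop_grip [110.4 116. ] 0.24 [ 0.4261 -0.3211  0.0199] ray [ 0.4448 -0.0843  0.4243] [-0.0398 -0.5048 -0.8623]
scoop_mouth [105.   94.8] 0.89 [ 0.3935 -0.3398  0.0016] ray [ 0.4448 -0.0843  0.4243] [-0.1032 -0.5145 -0.8513]
3.2
```

>>> servo_tool --commands '[[[0,-0.2,0.1],[0,0,0]],[[0,-0.4,0.2],[0,0,0]],[[0,-0.6,0.3],[0,0,0]],[[0,-0.8,0.4],[0,0,0]],[[0,-1,0.4],[0,0,0]],[[0,-1,0.4],[0,0,0]]]'

```text
clock: 3.8
tcp_pos: [0.516, -0.3327, 0.1984]
orientation: [-0.002, -3.14, 0.001]
contact_force: [-0.4, -0.1, -0.3]
grip_width: 0.0852
gripper_force: 0.0
```

```bash
python3 look.py w4 scoop scoop_grip scoop_mouth fitting1
```

```text
scoop [269.5 163.6] 0.92 [ 0.4878 -0.3472  0.0023] ray [ 0.4448 -0.3319  0.3227] [ 0.133  -0.0471 -0.99  ]
scoop_grip [262.  233.7] 0.84 [ 0.5491 -0.3535  0.0363] ray [ 0.4448 -0.3319  0.3227] [ 0.3414 -0.0706 -0.9373]
scoop_mouth [ 6.4 80.1] 0.73 [ 0.3605 -0.691   0.0008] ray [ 0.4448 -0.3319  0.3227] [-0.1721 -0.7335 -0.6576]
scoop_mouth [274.3  69.7] 0.58 [ 0.3946 -0.342   0.0018] ray [ 0.4448 -0.3319  0.3227] [-0.1545 -0.031  -0.9875]
fitting1 [257.3 101.7] 0.76 [ 0.4274 -0.357   0.0216] ray [ 0.4448 -0.3319  0.3227] [-0.0573 -0.0828 -0.9949]
fitting1 [256.7 156.9] 0.73 [ 0.4788 -0.3581  0.0217] ray [ 0.4448 -0.3319  0.3227] [ 0.1119 -0.0861 -0.99  ]
fitting1 [257.8 131. ] 0.68 [ 0.4546 -0.3567  0.0227] ray [ 0.4448 -0.3319  0.3227] [ 0.0327 -0.0822 -0.9961]
fitting1 [287.8 103.1] 0.64 [ 0.4291 -0.3292  0.0229] ray [ 0.4448 -0.3319  0.3227] [-0.0523  0.0091 -0.9986]
fitting1 [286.3 157.3] 0.59 [ 0.4792 -0.3306  0.0229] ray [ 0.4448 -0.3319  0.3227] [ 0.1141  0.0044 -0.9935]
fitting1 [282.2 132.7] 0.52 [ 0.4564 -0.3343  0.0225] ray [ 0.4448 -0.3319  0.3227] [ 0.0387 -0.008  -0.9992]
4.05
```

```bash
python3 - <<'E'
from h import *
T=np.load('pics/w4_T.npy'); d=np.load('pics/w4.npy'); m=r.camera_model('wrist')
def cloud(T,d):
    v,u=np.mgrid[0:420,0:560]; a=(u-m['cx'])/m['fx']; b=(v-m['cy'])/m['fy']; t=np.hypot(a,b)+1e-9
    c=np.stack([np.tan(t)*a/t*d,np.tan(t)*b/t*d,d],-1)[(d>0)&(t<1.2)]
    return c@T[:3,:3].T+T[:3,3]
P=cloud(T,d)
h=P[(P[:,0]>.51)&(P[:,0]<.60)&(abs(P[:,1]+.35)<.05)&(P[:,2]>.032)&(P[:,2]<.042)]
print(len(h),h.min(0),h.max(0))
for x in np.arange(.51,.6,.01):
    s=h[(h[:,0]>=x)&(h[:,0]<x+.01)]
    if len(s):print(x,s[:,1].min(),s[:,1].max(),np.median(s[:,2]))
k=np.polyfit(h[:,0],h[:,1],1);print('yaw slope',k, np.polyval(k,.551))
# basket from w3
T=np.load('pics/w3_T.npy'); d=np.load('pics/w3.npy');P=cloud(T,d)
b=P[(P[:,2]>.038)&(P[:,2]<.052)&(abs(P[:,0]-.46)<.12)&(abs(P[:,1]+.065)<.15)]
rc=cv2.minAreaRect((b[:,:2]*1000).astype(np.float32));print('basket',len(b),rc,b[:,2].mean())
c=P[(P[:,2]>.028)&(P[:,2]<.038)&(abs(P[:,0]-.46)<.045)&(abs(P[:,1]+.065)<.02)]
print('wall',len(c),np.median(c,0),np.polyfit(c[:,0],c[:,1],1))
# lid bar from w2
T=np.load('pics/w2_T.npy'); d=np.load('pics/w2.npy');P=cloud(T,d)
for z0,z1 in ((.15,.18),):
    b=P[(P[:,2]>.160)&(P[:,2]<.175)&(abs(P[:,0]-.468)<.018)&(abs(P[:,1]-.31)<.09)]
    print('bar',len(b),b.min(0),b.max(0),np.median(b,0),np.polyfit(b[:,1],b[:,0],1))
l=P[(P[:,2]>.155)&(P[:,2]<.175)&(P[:,0]>.50)&(P[:,0]<.75)&(P[:,1]>.1)]
print('lid',cv2.minAreaRect((l[:,:2]*1000).astype(np.float32)),l[:,2].mean())
E
```

```text
1719 [ 0.5101 -0.3629  0.032 ] [ 0.5956 -0.3383  0.0396]
0.51 -0.35864048719460623 -0.3382692446084664 0.03635037487748177
0.52 -0.3589442572918961 -0.33927013053040733 0.03679276216783736
0.53 -0.3591727433945803 -0.34024329536187353 0.036672799446517246
0.54 -0.3603952393803574 -0.34036039646114324 0.03673551814686621
0.55 -0.36074573454481584 -0.34138628292619594 0.03676221722568973
0.56 -0.3609912205339481 -0.34154750448758237 0.0366866480565973
0.5700000000000001 -0.3613232475670257 -0.342552305345399 0.036974216775624874
0.5800000000000001 -0.36275437393659826 -0.34274327347206884 0.037159956291075213
0.5900000000000001 -0.3628616757758427 -0.3429369281380853 0.03635698945972693
yaw slope [-0.0577 -0.3187] -0.350488871094647
basket 2971 ((460.2227478027344, -64.44990539550781), (263.5674743652344, 126.94951629638672), 89.13619232177734) 0.044585784899519046
wall 202 [ 0.4606 -0.0648  0.0367] [-0.0028 -0.0634]
bar 1936 [0.4588 0.2509 0.1603] [0.486  0.3821 0.1701] [0.4678 0.3061 0.167 ] [-0.0302  0.4779]
lid ((597.6064453125, 322.08154296875), (200.08168029785156, 273.06134033203125), 2.1340959072113037) 0.16178649163038647
```

View pics/w4.png

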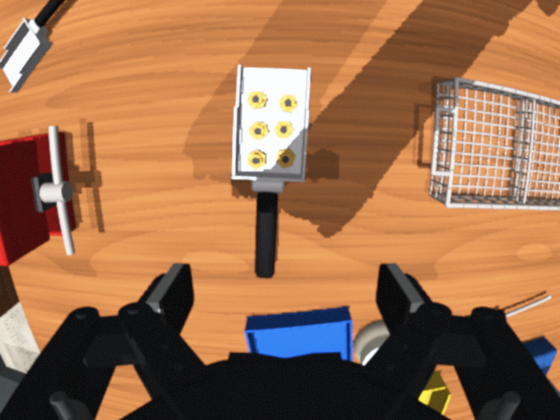

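The wrist picture shows the target scoop with six fittings, mouth at (273,68) and handle (266,195–275); the tray and jar lie below at (300,335) and (375,350). The handle top measures 36.7 mm and the basket rim 44.6 mm, which agree with the given sizes. Going down to grip.

>>> servo_tool --commands '[[[-0.148,-0.071,0.15],[0,0,0.037]],[[-0.148,-0.071,0.3],[0,0,0.037]],[[-0.148,-0.071,0.42],[0,0,0.037]],[[-0.148,-0.071,0.53],[0,0,0.037]],[[-0.148,-0.071,0.62],[0,0,0.037]],[[-0.148,-0.071,0.675],[0,0,0.037]],[[-0.148,-0.071,0.675],[0,0,0.037]],[[-0.148,-0.071,0.675],[0,0,0.037]]]'

```text
clock: 4.85
tcp_pos: [0.554, -0.3479, 0.0321]
orientation: [0.091, 3.139, 0.0]
contact_force: [-0.2, 0.0, 0.6]
grip_width: 0.0855
gripper_force: 0.0
```

>>> servo_tool --commands '[[[0,0,0],[0,0,0]],[[0,0,0],[0,0,0]],[[0,0,0],[0,0,0]],[[0,0,0],[0,0,0]],[[0,0,0],[0,0,0]],[[0,0,0],[0,0,0]],[[0,0,0],[0,0,0]],[[0,0,0],[0,0,0]]]' --claw 1 --squeeze 90

```text
clock: 5.65
tcp_pos: [0.5533, -0.3488, 0.0316]
orientation: [0.093, 3.14, -0.0]
contact_force: [0.2, 0.2, 4.2]
grip_width: 0.0185
gripper_force: 87.6
```

>>> servo_tool --commands '[[[0,0,-0.03],[0,0,0]],[[0,0,-0.08],[0,0,0]],[[0,0,-0.15],[0,0,-0.01]],[[0,0,-0.23],[0,0,-0.02]],[[0,0,-0.31],[0,0,-0.03]],[[0,0,-0.39],[0,0,-0.037]],[[0,0,-0.46],[0,0,-0.037]],[[0,0,-0.49],[0,0,-0.037]],[[0,0,-0.5],[0,0,-0.037]],[[0,0,-0.5],[0,0,-0.037]],[[0,0,-0.5],[0,0,-0.037]],[[0,0,-0.5],[0,0,-0.037]]]'

```text
clock: 6.85
tcp_pos: [0.5526, -0.3483, 0.1552]
orientation: [-0.001, -3.14, -0.001]
contact_force: [0.2, 0.0, -3.6]
grip_width: 0.0187
gripper_force: 87.8
```

```bash
python3 look.py w5 fitting1 scoop_mouth; python3 - <<'E'
from h import *
save('scene','s5')
E
```

```text
fitting1 [255.2  67.8] 0.95 [ 0.4592 -0.3595  0.1444] ray [ 0.4813 -0.3476  0.2795] [-0.1604 -0.0864 -0.9833]
fitting1 [307.9  10.2] 0.91 [ 0.4322 -0.3375  0.1401] ray [ 0.4813 -0.3476  0.2795] [-0.3312  0.0683 -0.9411]
fitting1 [254.6 121.6] 0.89 [ 0.4818 -0.3598  0.1449] ray [ 0.4813 -0.3476  0.2795] [ 0.0041 -0.0902 -0.9959]
fitting1 [305.6  63.4] 0.84 [ 0.4576 -0.339   0.1454] ray [ 0.4813 -0.3476  0.2795] [-0.1732  0.0633 -0.9828]
fitting1 [315.4 118.5] 0.8 [ 0.4806 -0.335   0.1462] ray [ 0.4813 -0.3476  0.2795] [-0.0052  0.094  -0.9956]
fitting1 [248.4  10.7] 0.58 [ 0.4312 -0.3632  0.1372] ray [ 0.4813 -0.3476  0.2795] [-0.3303 -0.1029 -0.9382]
scoop_mouth [282.1 125.2] 0.27 [ 0.4837 -0.3487  0.1252] ray [ 0.4813 -0.3476  0.2795] [ 0.0161 -0.0069 -0.9998]
7.0
```

View pics/w5.png

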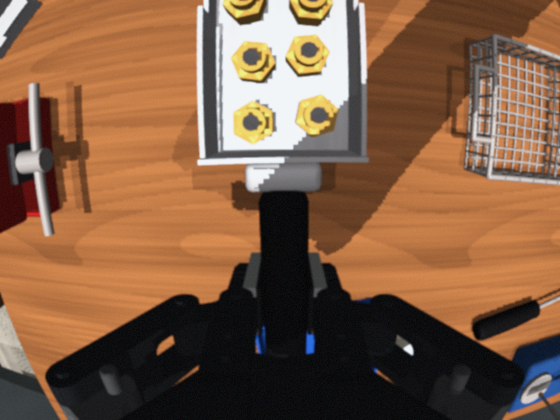

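The scoop is held level with all six fittings in it, bosses up, in two columns at about ±12 mm (the basket is at right, (515,110)). Carrying it over the basket's cross wall, so that one column falls on each side.

>>> servo_tool --commands '[[[-0.02,0.04,0],[0,0,0]],[[-0.06,0.12,0],[0,0,0]],[[-0.11,0.25,0],[0,0,0]],[[-0.17,0.38,0],[0,0,0]],[[-0.23,0.51,0],[0,0,0]],[[-0.28,0.64,0],[0,0,0]],[[-0.32,0.76,0],[0,0,0]],[[-0.34,0.86,0],[0,0,0]],[[-0.36,0.94,0],[0,0,0]],[[-0.366,0.98,0],[0,0,0]],[[-0.366,1,0],[0,0,0]],[[-0.366,1,0],[0,0,0]]]'

```text
clock: 8.25
tcp_pos: [0.6446, -0.0985, 0.1562]
orientation: [-0.001, -3.141, 0.0]
contact_force: [0.5, -0.0, -3.7]
grip_width: 0.0182
gripper_force: 87.8
```

```bash
python3 look.py w6 fitting1 scoop_mouth; python3 - <<'E'
from h import *
T=np.load('pics/w6_T.npy');p=cv2.imread('pics/w6.png')
o=r.get_obs();print(o['tcp_pos'],R.from_rotvec(o['orientation']).as_matrix())
for X in ((.398,-.0645,.045),(.522,-.0645,.045),(.46,-.0645,.037)): print(wproj(X,T))
E
```

```text
fitting1 [311.1 115.7] 0.97 [ 0.5715 -0.087   0.1459] ray [ 0.5731 -0.0978  0.2804] [-0.0123  0.0801 -0.9967]
fitting1 [252.1 118.5] 0.82 [ 0.5726 -0.1111  0.1463] ray [ 0.5731 -0.0978  0.2804] [-0.0042 -0.0985 -0.9951]
fitting1 [252.9  65.5] 0.78 [ 0.5504 -0.1107  0.1462] ray [ 0.5731 -0.0978  0.2804] [-0.1661 -0.094  -0.9816]
fitting1 [303.   58.2] 0.65 [ 0.5473 -0.0903  0.1455] ray [ 0.5731 -0.0978  0.2804] [-0.1876  0.0546 -0.9807]
fitting1 [244.2   6.9] 0.57 [ 0.5219 -0.1152  0.1399] ray [ 0.5731 -0.0978  0.2804] [-0.3401 -0.1156 -0.9333]
fitting1 [305.4   7.4] 0.56 [ 0.5236 -0.089   0.1426] ray [ 0.5731 -0.0978  0.2804] [-0.3381  0.0601 -0.9392]
8.4
[ 0.6444 -0.1005  0.1564] [[-1.      0.0031  0.    ]
 [ 0.0031  1.     -0.0009]
 [-0.     -0.0009 -1.    ]]
[326.906  -87.1026]
[331.1387  50.9561]
[328.2835 -20.754 ]
```

>>> servo_tool --commands '[[[0,0.02,0],[0,0,0]],[[0.01,0.06,0],[0,-0.02,0]],[[0.02,0.1,0.01],[0,-0.05,0]],[[0.03,0.13,0.015],[0,-0.08,0]],[[0.045,0.142,0.02],[0,-0.11,0]],[[0.054,0.142,0.024],[0,-0.14,0]],[[0.054,0.142,0.024],[0,-0.155,0]],[[0.054,0.142,0.024],[0,-0.155,0]],[[0.054,0.142,0.024],[0,-0.155,0]]]'

```text
clock: 9.3
tcp_pos: [0.6314, -0.0634, 0.1505]
orientation: [0.002, 2.898, -0.0]
contact_force: [-0.1, -0.1, -3.5]
grip_width: 0.0181
gripper_force: 87.8
```

```bash
python3 look.py w7 fitting1;  python3 - <<'E'
from h import *
p,d=save('scene','s7'); t,_=save('top','t7')
c=np.hstack([cv2.resize(t[150:280,180:380],None,fx=2,fy=2,interpolation=2)[:, :, ::-1],cv2.resize(p[150:280,200:400],None,fx=2,fy=2,interpolation=2)[:,:,::-1]])
cv2.imwrite('pics/c7.png',c)
E
```

```text
fitting1 [254.3 117.3] 0.82 [ 0.5635 -0.0751  0.1233] ray [ 0.5322 -0.0627  0.254 ] [ 0.2324 -0.0921 -0.9683]
fitting1 [310.8 109.1] 0.81 [ 0.5603 -0.052   0.1226] ray [ 0.5322 -0.0627  0.254 ] [ 0.2086  0.0788 -0.9748]
fitting1 [306.5   3.4] 0.79 [ 0.5154 -0.0534  0.1082] ray [ 0.5322 -0.0627  0.254 ] [-0.114   0.0631 -0.9915]
fitting1 [242.6   3.3] 0.62 [ 0.5147 -0.0806  0.1061] ray [ 0.5322 -0.0627  0.254 ] [-0.1164 -0.1198 -0.9859]
fitting1 [252.   61.3] 0.61 [ 0.5407 -0.0759  0.1174] ray [ 0.5322 -0.0627  0.254 ] [ 0.0623 -0.0966 -0.9934]
fitting1 [302.9  51.7] 0.59 [ 0.5369 -0.0552  0.1168] ray [ 0.5322 -0.0627  0.254 ] [ 0.0344  0.054  -0.9979]
9.4
```

View pics/c7.png

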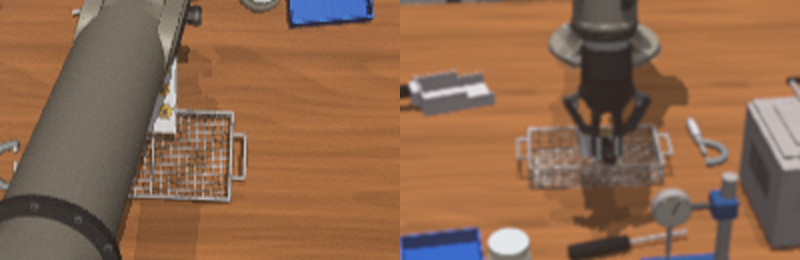

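The top half of the crop shows the mouth at (165,130), inside the basket over its cross wall; in the scene half the basket stands unmoved. Columns are centred on the wall to within 1 mm, so I'm tilting further in small steps.

>>> servo_tool --commands '[[[0.005,0,0],[0,-0.011,0]],[[0.01,0,0],[0,-0.022,0]],[[0.014,0,0],[0,-0.033,0]],[[0.018,0,0],[0,-0.044,0]],[[0.023,0,0],[0,-0.055,0]],[[0.028,0,0],[0,-0.067,0]],[[0.028,0,0],[0,-0.067,0]],[[0.028,0,0],[0,-0.067,0]]]'

```text
clock: 10.3
tcp_pos: [0.6246, -0.0632, 0.1487]
orientation: [0.002, 2.793, -0.0]
contact_force: [-0.7, 0.4, -1.9]
grip_width: 0.0187
gripper_force: 87.9
```

```bash
python3 look.py w8 fitting1
```

```text
10.4
```

The wrist force fell from 3.5 to 1.9 N, so all six slid off. Raising, levelling and moving aside to look.

>>> servo_tool --commands '[[[-0.03,0,-0.09],[0,0.02,0]],[[-0.07,0,-0.2],[0,0.07,0]],[[-0.11,0,-0.3],[0,0.12,0]],[[-0.137,0,-0.376],[0,0.17,0]],[[-0.137,-0.1,-0.376],[0,0.222,0]],[[-0.137,-0.3,-0.376],[0,0.222,0]],[[-0.137,-0.5,-0.376],[0,0.222,0]],[[-0.137,-0.7,-0.376],[0,0.222,0]],[[-0.137,-0.9,-0.376],[0,0.222,0]],[[-0.137,-1,-0.376],[0,0.222,0]],[[-0.137,-1,-0.376],[0,0.222,0]],[[-0.137,-1,-0.376],[0,0.222,0]]]'

```text
clock: 11.6
tcp_pos: [0.6245, -0.3134, 0.2484]
orientation: [0.003, 3.141, 0.0]
contact_force: [0.2, -0.3, -2.4]
grip_width: 0.0182
gripper_force: 88.2
```

```bash
python3 look.py w9 fitting1 scoop;  python3 - <<'E'
from h import *
t,d=save('top','t9')
for q in r.mark_of('top','fitting1')[:8]: print(np.round(q['uv']),round(q['confidence'],2),w('top',q['uv'],d))
cv2.imwrite('pics/c9.png',np.hstack([cv2.resize(t[180:270,190:330],(560,360),interpolation=2)[:,:,::-1],cv2.imread('pics/w9.png')[0:360,320:560]]))
E
```

```text
fitting1 [470.5  48.5] 0.76 [ 0.4526 -0.0885  0.0173] ray [ 0.553  -0.3127  0.3726] [-0.2324  0.5189 -0.8226]
fitting1 [493.6  60.1] 0.72 [ 0.466  -0.0664  0.0359] ray [ 0.553  -0.3127  0.3726] [-0.2042  0.578  -0.7901]
fitting1 [474.1  16.3] 0.63 [ 0.4101 -0.0833  0.0219] ray [ 0.553  -0.3127  0.3726] [-0.3229  0.5181 -0.792 ]
fitting1 [467.7  67.2] 0.62 [ 0.474  -0.0839  0.0018] ray [ 0.553  -0.3127  0.3726] [-0.1786  0.5167 -0.8373]
fitting1 [502.1  51.2] 0.53 [ 0.442  -0.0264  0.0024] ray [ 0.553  -0.3127  0.3726] [-0.2308  0.5953 -0.7697]
fitting1 [508.8  68.6] 0.53 [ 0.4677 -0.027   0.0171] ray [ 0.553  -0.3127  0.3726] [-0.1838  0.6158 -0.7662]
scoop [282.7 125.6] 0.78 [ 0.5559 -0.3135  0.2194] ray [ 0.553  -0.3127  0.3726] [ 0.0191 -0.0055 -0.9998]
11.75
[245. 228.] 0.52 [ 0.4577 -0.0338  0.017 ]
[244. 232.] 0.49 [ 0.4461 -0.03   -0.0039]
[245. 223.] 0.41 [ 0.4725 -0.0329  0.0024]
```

View pics/c9.png

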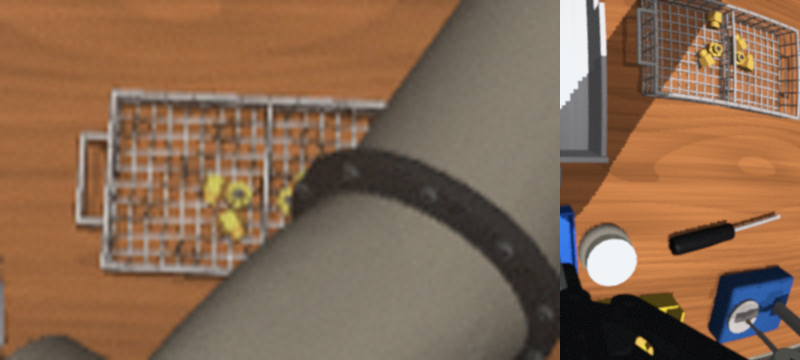

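The crop shows three fittings in the +y compartment at (214,190), (238,193), (230,222). Three more are in the −y compartment beside the wall in the wrist view (right), near (716,18) and (708,55), so it is a 3/3 split with none perched. Setting the scoop back where it was.

>>> servo_tool --commands '[[[0.1,-0.07,0.1],[0,0,0]],[[0.2,-0.146,0.25],[0,0,0]],[[0.286,-0.146,0.4],[0,0,0]],[[0.286,-0.146,0.55],[0,0,0]],[[0.286,-0.146,0.67],[0,0,0]],[[0.286,-0.146,0.75],[0,0,0]],[[0.286,-0.146,0.8],[0,0,0]],[[0.286,-0.146,0.83],[0,0,0]],[[0.286,-0.146,0.85],[0,0,0]],[[0.286,-0.146,0.858],[0,0,0]],[[0.286,-0.146,0.862],[0,0,0]],[[0.286,-0.146,0.862],[0,0,0]]]'

```text
clock: 13.05
tcp_pos: [0.5532, -0.3498, 0.0338]
orientation: [0.002, 3.141, -0.001]
contact_force: [-0.3, -0.4, -1.9]
grip_width: 0.0185
gripper_force: 88.1
```

>>> servo_tool --commands '[[[0,0,0.003],[0,0,0]],[[0,0,0.006],[0,0,0]],[[0,0,0.009],[0,0,0]],[[0,0,0.01],[0,0,0]],[[0,0,0.01],[0,0,0]],[[0,0,0.01],[0,0,0]]]'

```text
clock: 13.65
tcp_pos: [0.5533, -0.3498, 0.0315]
orientation: [0.001, 3.141, -0.0]
contact_force: [-0.7, 0.7, 5.3]
grip_width: 0.0185
gripper_force: 89.0
```

Touching, with 5 N of support. Opening, waiting, then rising.

>>> servo_tool --commands '[[[0,0,0],[0,0,0]],[[0,0,0],[0,0,0]],[[0,0,0],[0,0,0]],[[0,0,0],[0,0,0]],[[0,0,0],[0,0,0]],[[0,0,0],[0,0,0]],[[0,0,0],[0,0,0]]]' --claw 0

```text
clock: 14.35
tcp_pos: [0.5528, -0.3496, 0.0305]
orientation: [-0.002, -3.142, -0.0]
contact_force: [0.8, 0.4, 0.1]
grip_width: 0.0854
gripper_force: 0.0
```

>>> servo_tool --commands '[[[0,0,-0.1],[0,0,0]],[[0,0,-0.25],[0,0,0]],[[0,0,-0.45],[0,0,0]],[[0,0,-0.65],[0,0,0]],[[0,0.1,-0.85],[0,0,0]],[[0,0.3,-1],[0,0,0]],[[0,0.5,-1],[0,0,0]],[[0,0.7,-1],[0,0,0]],[[0,0.9,-1],[0,0,0]],[[0,1,-1],[0,0,0]],[[0,1,-1],[0,0,0]]]'

```text
clock: 15.45
tcp_pos: [0.5535, -0.0921, 0.2804]
orientation: [0.014, -3.141, -0.005]
contact_force: [0.6, -0.2, -0.5]
grip_width: 0.0854
gripper_force: 0.0
```

```bash
python3 look.py w10 fitting1 scoop
```

```text
fitting1 [329.   85.7] 0.79 [ 0.4406 -0.0399  0.0206] ray [ 0.4821 -0.0926  0.4046] [-0.1063  0.1352 -0.9851]
fitting1 [285.  113.5] 0.68 [ 0.4746 -0.0908  0.0006] ray [ 0.4821 -0.0926  0.4046] [-0.0185  0.0045 -0.9998]
fitting1 [339.1 109.6] 0.53 [ 0.4684 -0.0259  0.0116] ray [ 0.4821 -0.0926  0.4046] [-0.0343  0.1672 -0.9853]
fitting1 [324.2  98.4] 0.52 [ 0.4564 -0.0459  0.0253] ray [ 0.4821 -0.0926  0.4046] [-0.0671  0.1219 -0.9903]
fitting1 [299.2  57.1] 0.5 [ 0.4072 -0.075   0.0208] ray [ 0.4821 -0.0926  0.4046] [-0.1912  0.0449 -0.9805]
scoop [ 98.9 132.3] 0.83 [ 0.488  -0.3457  0.0018] ray [ 0.4821 -0.0926  0.4046] [ 0.0124 -0.532  -0.8466]
15.6
```

View pics/w10.png

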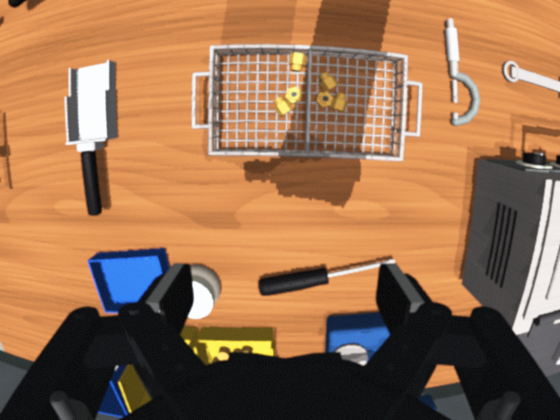

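All six lie in the basket, three each side of the wall, at (298,62), (292,93), (282,105) and (328,80), (325,98), (341,101). The scoop is flat and free at (92,110). On to the lid.

```bash
python3 -c "
from h import *
print(r.get_obs()['joints'])
A=[np.load(f'pics/{n}_T.npy') for n in('w1','w2')]
v=[wray(u,T) for u,T in zip(((176.8,240.9),(451.4,152.1)),A)]
M=np.stack([v[0],-v[1]],1);s=np.linalg.lstsq(M,A[1][:3,3]-A[0][:3,3],rcond=None)[0]
print(A[0][:3,3]+s[0]*v[0],A[1][:3,3]+s[1]*v[1])"
```

```text
[-0.2633  0.2707  0.4059  1.8166 -0.1195  1.0781  1.7555]
[0.4675 0.3162 0.1579] [0.4671 0.3161 0.1578]
```

>>> servo_tool --commands '[[[0,0.12,0],[0,0,0.09]],[[0,0.24,0],[0,0,0.18]],[[0,0.36,0],[0,0,0.27]],[[0.05,0.48,0],[0,0,0.36]],[[0.1,0.6,0],[0,0,0.45]],[[0.15,0.72,0],[0,0,0.54]],[[0.2,0.84,0],[0,0,0.63]],[[0.25,0.96,0],[0,0,0.72]],[[0.3,1,0],[0,0,0.81]],[[0.342,1,0],[0,0,0.9]],[[0.342,1,0],[0,0,0.979]],[[0.342,1,0],[0,0,0.979]],[[0.342,1,0],[0,0,0.979]]]' --claw 0.45

```text
clock: 16.9
tcp_pos: [0.4685, 0.1492, 0.2807]
orientation: [2.185, 2.257, 0.0]
contact_force: [0.9, 0.3, 0.5]
grip_width: 0.0469
gripper_force: 0.0
```

```bash
python3 look.py w11 lid_bar; python3 - <<'E'
from h import *
T=np.load('pics/w11_T.npy'); d=np.load('pics/w11.npy'); m=r.camera_model('wrist')
v,u=np.mgrid[0:420,0:560]; a=(u-m['cx'])/m['fx']; b=(v-m['cy'])/m['fy']; t=np.hypot(a,b)+1e-9
P=np.stack([np.tan(t)*a/t*d,np.tan(t)*b/t*d,d],-1)[(d>0)&(t<1.2)]@T[:3,:3].T+T[:3,3]
b=P[(P[:,2]>.155)&(P[:,2]<.175)&(abs(P[:,0]-.468)<.016)&(abs(P[:,1]-.316)<.09)]
k=np.polyfit(b[:,1],b[:,0],1); print('bar',len(b),b.min(0),b.max(0),np.percentile(b[:,2],90),k,np.polyval(k,.316))
o=r.get_obs();print(o['joints'],o['tcp_pos'],R.from_rotvec(o['orientation']).as_matrix(),o['grip_width'])
E
```

```text
17.0
bar 1432 [0.461  0.2515 0.1579] [0.4839 0.3143 0.1706] 0.16859899988720858 [-0.1016  0.4978] 0.4656774047356869
[-0.8657  0.1404  0.4802  1.9719 -0.0745  1.0462 -0.3196] [0.4684 0.1496 0.2806] [[-0.0325  0.9995  0.0002]
 [ 0.9995  0.0325 -0.0002]
 [-0.0002  0.0002 -1.    ]] 0.04707478382296936
```

>>> servo_tool --commands '[[[0.16,0,0],[0,0,0]],[[0.32,0,0],[0,0,0]],[[0.44,0,0],[0,0,0]],[[0.48,0.016,0],[0,0,0]],[[0.48,0.016,0],[0,0,0]],[[0.48,0.016,0],[0,0,0]]]'

```text
clock: 17.6
tcp_pos: [0.4686, 0.2687, 0.2804]
orientation: [2.187, 2.254, -0.001]
contact_force: [0.4, -0.0, -0.7]
grip_width: 0.0472
gripper_force: 0.0
```

```bash
python3 look.py w12 lid_bar; python3 - <<'E'
from h import *
T=np.load('pics/w12_T.npy'); d=np.load('pics/w12.npy'); m=r.camera_model('wrist')
v,u=np.mgrid[0:420,0:560]; a=(u-m['cx'])/m['fx']; b=(v-m['cy'])/m['fy']; t=np.hypot(a,b)+1e-9
P=np.stack([np.tan(t)*a/t*d,np.tan(t)*b/t*d,d],-1)[(d>0)&(t<1.2)]@T[:3,:3].T+T[:3,3]
b=P[(P[:,2]>.155)&(P[:,2]<.175)&(abs(P[:,0]-.465)<.04)&(abs(P[:,1]-.316)<.09)]
for y in np.arange(.24,.4,.01):
    s=b[abs(b[:,1]-y)<.005]
    if len(s): print(round(y,2),len(s),np.percentile(s[:,0],[1,99]),np.percentile(s[:,2],95))
o=r.get_obs();print(o['tcp_pos'],o['joints'])
E
```

```text
lid_bar [285.4 152.3] 0.97 [0.4674 0.3162 0.1672] ray [0.4657 0.3402 0.4045] [ 0.007  -0.1007 -0.9949]
17.7
0.25 88 [0.4643 0.4991] 0.1687908033770966
0.26 543 [0.4642 0.5047] 0.1685125718906191
0.27 197 [0.463  0.4748] 0.16861939316519028
0.28 204 [0.4628 0.4744] 0.16885448325606142
0.29 215 [0.4625 0.4741] 0.16896476426424506
0.3 208 [0.4623 0.4737] 0.16888552170656854
0.31 220 [0.4613 0.4734] 0.1689065361304686
0.32 229 [0.461 0.473] 0.16875749490991
0.33 235 [0.4608 0.4727] 0.16875042328174736
0.34 223 [0.4605 0.4722] 0.1690378098165433
0.35 222 [0.4595 0.4713] 0.168908439291681
0.36 236 [0.4592 0.471 ] 0.16882924037418312
0.37 349 [0.4593 0.5023] 0.1687763512005649
0.38 506 [0.4595 0.5046] 0.1682420464062741
[0.4685 0.2684 0.2806] [-0.9837  0.2309  0.4135  1.8657 -0.1048  1.0666 -0.4998]
```

View pics/w12.png

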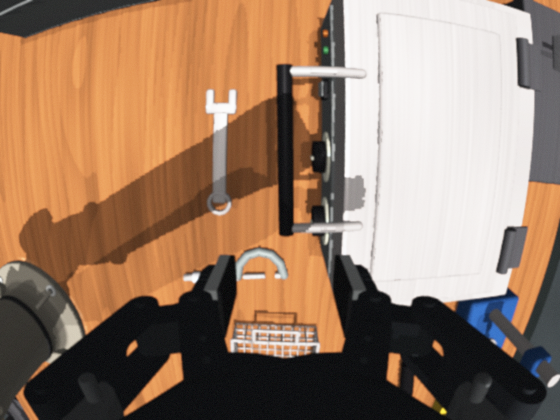

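The bar runs from (285,68) to (286,232) with the arms and lid to its right; it measures (0.467, 0.316), centre height 0.163. Descending on it.

>>> servo_tool --commands '[[[0.1,0,0],[0,0,0]],[[0.19,0,0.06],[0,0,0]],[[0.19,0,0.16],[0,0,0]],[[0.19,0,0.26],[0,0,0]],[[0.19,0,0.36],[0,0,0]],[[0.19,0,0.43],[0,0,0]],[[0.19,0,0.47],[0,0,0]],[[0.19,0,0.47],[0,0,0]],[[0.19,0,0.47],[0,0,0]]]'

```text
clock: 18.6
tcp_pos: [0.4671, 0.3177, 0.1639]
orientation: [2.186, 2.256, 0.001]
contact_force: [-0.3, 0.1, 0.2]
grip_width: 0.0469
gripper_force: 0.0
```

>>> servo_tool --commands '[[[0,0,0],[0,0,0]],[[0,0,0],[0,0,0]],[[0,0,0],[0,0,0]],[[0,0,0],[0,0,0]],[[0,0,0],[0,0,0]],[[0,0,0],[0,0,0]]]' --claw 1 --squeeze 60

```text
clock: 19.2
tcp_pos: [0.4674, 0.3184, 0.1641]
orientation: [2.185, 2.256, 0.003]
contact_force: [1.9, -0.4, 5.9]
grip_width: 0.0101
gripper_force: 58.8
```

>>> servo_tool --commands '[[[0,0.001,-0.029],[0,0,0]],[[0,0.003,-0.074],[0,0,0]],[[0,0.013,-0.147],[0,0,0]],[[0,0.029,-0.218],[0,0,0]],[[0,0.051,-0.289],[0,0,0]],[[0,0.079,-0.357],[0,0,0]],[[0,0.113,-0.422],[0,0,0]],[[0,0.153,-0.484],[0,0,0]],[[0,0.197,-0.543],[0,0,0]],[[0,0.247,-0.597],[0,0,0]],[[0,0.302,-0.647],[0,0,0]],[[0,0.345,-0.68],[0,0,0]],[[0,0.385,-0.708],[0,0,0]],[[0,0.41,-0.724],[0,0,0]],[[0,0.422,-0.731],[0,0,0]],[[0,0.422,-0.731],[0,0,0]],[[0,0.422,-0.731],[0,0,0]],[[0,0.422,-0.731],[0,0,0]]]'

```text
clock: 21.0
tcp_pos: [0.5689, 0.3226, 0.3481]
orientation: [-2.18, -2.255, 0.003]
contact_force: [-12.6, -0.2, 15.7]
grip_width: 0.0095
gripper_force: 61.0
```

```bash
python3 look.py w13 lid_bar; python3 - <<'E'
from h import *
o=r.get_obs();c,s=np.cos(.037),np.sin(.037)
p=o['tcp_pos']; h=np.array([.467+.211*c,.317+.211*s]); f=(h-p[:2])@[c,s]
print(p,'angle',np.degrees(np.arctan2(p[2]-.163,f)),'radius',np.hypot(p[2]-.163,f),np.abs(o['qvel']).max(),o['grip_width'],o['gripper_force'])
p,d=save('scene','s13'); t,_=save('top','t13')
cv2.imwrite('pics/c13.png',np.hstack([p[100:380,180:540],t[100:380,50:380]])[:,:,::-1])
# lid plane from scene depth
m=r.camera_model('scene');v,u=np.mgrid[0:420,0:560]
P=np.stack([(u-m['cx'])/m['fx']*d,(v-m['cy'])/m['fy']*d,d],-1)[d>0]@m['extrinsics'][:3,:3].T+m['extrinsics'][:3,3]
q=P[(P[:,2]>.19)&(P[:,2]<.29)&(P[:,0]>.57)&(P[:,0]<.72)&(P[:,1]>.2)&(P[:,1]<.45)]
q=q[abs(q[:,1]-.327)>.06] 
if len(q)>50:
    k=np.polyfit(q[:,0],q[:,2],1); print('lid slope deg',len(q),np.degrees(np.arctan(-k[0])))
    n=np.linalg.svd(q-q.mean(0),full_matrices=False)[2][2]; print('normal tilt',np.degrees(np.arccos(abs(n[2]))))
E
```

```text
lid_bar [281.3 284.7] 0.75 [0.5669 0.3251 0.3482] ray [0.5665 0.3938 0.4724] [ 0.0032 -0.4838 -0.8752]
21.1
[0.5689 0.3226 0.3481] angle 59.5215901960311 radius 0.2147381614288542 0.0025465597675122984 0.0095487276738486 60.996387004852295
lid slope deg 1750 55.10319372083247
normal tilt 57.453462411041265
```

View pics/c13.png

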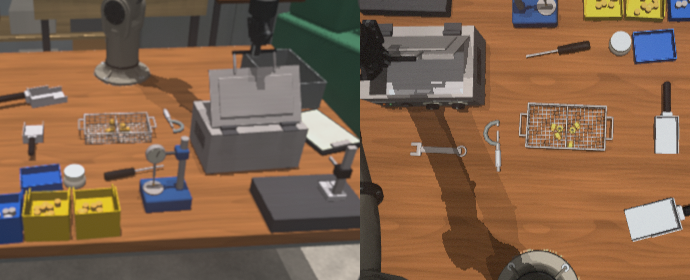

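The crop shows the lid open with the arm on its bar, the scoop flat at (33,132)/(667,130), the fittings in the basket and all bystanders in place. I'll check the lid angle more robustly from the saved depth.

```bash
python3 - <<'E'
from h import *
rng=np.random.default_rng(0)
d=np.load('pics/s13.npy');m=r.camera_model('scene');v,u=np.mgrid[0:420,0:560]
P=np.stack([(u-m['cx'])/m['fx']*d,(v-m['cy'])/m['fy']*d,d],-1)[d>0]@m['extrinsics'][:3,:3].T+m['extrinsics'][:3,3]
q=P[(P[:,2]>.18)&(P[:,2]<.31)&(P[:,0]>.56)&(P[:,0]<.72)&(P[:,1]>.19)&(P[:,1]<.46)]
best=0
for _ in range(800):
    a=q[rng.choice(len(q),3,False)];n=np.cross(a[1]-a[0],a[2]-a[0]);n/=np.linalg.norm(n)+1e-12
    i=abs((q-a[0])@n)<.004
    if i.sum()>best:best=i.sum();I=i
s=q[I];n=np.linalg.svd(s-s.mean(0),full_matrices=False)[2][2];n*=np.sign(n[2])
print(len(q),best,n,'tilt',np.degrees(np.arccos(n[2])))
# hinge check: plane height at hinge x
h=np.array([.678,.325]);print('plane z at hinge',s.mean(0)[2]-((h-s.mean(0)[:2])@n[:2])/n[2])
E
```

```text
4331 3028 [0.8346 0.0342 0.5498] tilt 56.64977647479395
plane z at hinge 0.1693480859038628
```

>>> servo_tool --commands '[[[0,0.007,-0.007],[0,0,0]],[[0,0.014,-0.014],[0,0,0]],[[0,0.02,-0.022],[0,0,0]],[[0,0.02,-0.022],[0,0,0]],[[0,0.02,-0.022],[0,0,0]],[[0,0.02,-0.022],[0,0,0]],[[0,0.02,-0.022],[0,0,0]],[[0,0.02,-0.022],[0,0,0]]]'

```text
clock: 22.0
tcp_pos: [0.5745, 0.3228, 0.3515]
orientation: [-2.181, -2.256, 0.004]
contact_force: [-7.4, 0.7, 4.8]
grip_width: 0.0097
gripper_force: 59.8
```

```bash
python3 - <<'E'
from h import *
rng=np.random.default_rng(0)
_,d=save('scene','s14');m=r.camera_model('scene');v,u=np.mgrid[0:420,0:560]
P=np.stack([(u-m['cx'])/m['fx']*d,(v-m['cy'])/m['fy']*d,d],-1)[d>0]@m['extrinsics'][:3,:3].T+m['extrinsics'][:3,3]
q=P[(P[:,2]>.18)&(P[:,2]<.31)&(P[:,0]>.56)&(P[:,0]<.72)&(P[:,1]>.19)&(P[:,1]<.46)]
best=0
for _ in range(800):
    a=q[rng.choice(len(q),3,False)];n=np.cross(a[1]-a[0],a[2]-a[0]);n/=np.linalg.norm(n)+1e-12
    i=abs((q-a[0])@n)<.004
    if i.sum()>best:best=i.sum();I=i
s=q[I];n=np.linalg.svd(s-s.mean(0),full_matrices=False)[2][2];print('tilt',np.degrees(np.arccos(abs(n[2]))))
o=r.get_obs();p=o['tcp_pos'];c,s=np.cos(.037),np.sin(.037);f=(np.array([.467+.211*c,.317+.211*s])-p[:2])@[c,s]
print(p,np.degrees(np.arctan2(p[2]-.163,f)),o['gripper_force'],abs(o['qvel']).max())
E
```

```text
tilt 58.087671087841656
[0.5745 0.3228 0.3515] 61.25105518762495 59.81497764587402 0.0012391362746619948
```

The two angle estimates, 58° and 61°, bracket 60° and the arm is steady. Handing in.

```bash
python3 -c "
from bench import r
print(r.hand_in())"
```

```text
the job is handed in; nothing more can be done
None
```

Job handed in with no verdict returned: the fittings lie three in each basket compartment, the scoop is flat on the bench and released, and the lid is held open at about 60° (estimates 58° and 61°).

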